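# Change the flat grinder from its grinding lap to the polishing lap

### The arm

A 6-joint arm with a two-finger parallel gripper is mounted at the origin on a cart in front of the work surface, level with it; the furniture and walls round the work are solid. World frame = base frame: x ahead of the robot, y to its left, z up, the work surface at z = 0. Lengths are in m, angles in rad, forces in N, time in s.
With the tool pointing down it reaches from about 0.35 to 0.85 m from the base axis. Payload 8.1 kg.
Tool frame: the origin (TCP) lies midway between the tips of the shut fingers; the grasp point (between the pads) lies 19 mm behind it; z points along the fingers, y is the line along which they close (so a half turn about z gives the same grasp; the last joint's range is limited). The gripper opens to 93 mm and grips with 3 to 60 N. Pads are 15 mm wide; open, the fingers measure 128 mm over their backs; the gripper's body (75 mm by 188 mm) begins 65 mm behind the grasp point.
Start: joints at [1.157, 0.13, 1.488, -0, 1.523, -0.085], TCP at [0.194, 0.568, 0.219] pointing down, gripper open.
Joint ranges: [-2.96, 2.96], [-0.89, 2.26], [0.02, 2.5], [-1.34, 4.48], [0, 2.73], [-2.66, 2.66]. Speed limits (rad/s): [2.39, 2.39, 2.79, 3.14, 3.14, 3.14].

### API

Orientations are given as a rotation vector (axis times angle).
In Python, from plant import read_state, read_camera, camera_model, close_job gives the robot as it stands. The module is installed in compiled form; this text tells all that it offers.
- The arm moves only by the tool carry_out, never from a script. Its argument "moves" is a list of rows, each an object of numbers: "jaw": the finger opening in m, from 0 to 0.093; "dx", "dy", "dz": the shift along the tool's x, y, z in m; "yaw": the turn about the tool's z in rad. In form: [{"jaw": .., "dx": .., "dy": .., "dz": .., "yaw": ..}, ...]. A call has 1 to 8 rows; each row shifts and turns the commanded pose from where the row before left it, along the tool's axes as they then stand; what a row does not reach is not made up. A row lasts 1/8 s, in which the tool goes at most 62.5 mm and 10.7 degrees, less where a joint would pass 70% of its speed; a pose out of reach is approached as far as the arm can. A call is refused whole if a number of a shift passes 0.0625 or a number of a turn 0.188, either way. A call with a gripper value outside its range is refused whole. The fingers move at their own pace and stop on an object; "grip_force" is the grip in N (left out, the last holds). Time passes only in rows, so rows that do not move let the fingers close. It gives the time, the measured TCP pose, the force, the opening and the grip force at its end, in the units of the state.
- read_state(): the state, without advancing time (a new reading comes with each control period).
- read_camera(name): name is "scene" or "top" or "wrist"; returns the picture (420x560x3 uint8, red, green, blue); there is no depth.
- camera_model(name): a dict with "camera_matrix" (3x3 intrinsics, pixels), "k1" (the pictures are not rectified: a ray, as slopes to the right and down, at radius r is drawn at 1 + k1 r^2 times it, then the intrinsics apply), "view" (4x4, takes a point from world to camera coordinates). Camera axes: x right, y up, looking along -z (the intrinsics and any distortion apply to the point x, -y, -z); pixel columns grow to the right and rows downward; lengths in m; the calibration is good to about 2 mm. A picture is of the moment at which its call begins: read the wrist's pose just before it. camera_model takes no time and is no camera call; for the wrist camera it gives the pose at the moment of the call.
- close_job(): hands the job in; it is judged then, once.
The state is a dict: "t": time; "q": joint angles; "dq": joint speeds; "joint_torque": joint torques, N m; "tool_pos": TCP position; "orientation": TCP orientation; "force": force on the tool from outside, world axes, zero at the start; "wrist_torque": the same for the moment, N m; "opening": finger opening in m; "gripper_force": force on a finger pad.
Only numpy, scipy, OpenCV 4.12 (cv2) and the standard library are available. Lean on these libraries where they do the work, as an engineer would, in place of code of your own. Each camera call takes 0.05 s, during which the arm holds its last target. There are 200 camera calls.

### The job

Change the flat grinder over for polishing: take its stack apart one piece at a time from the top, standing the black spindle cap upright in the shallow steel dish, then the clamp flange on the small wooden stand with the thin pin, then the steel grinding lap on the empty large wooden stand, flange and lap seated fully down over their posts. Then fetch the cork-ringed polishing lap from its stand, turn it so that its three holes line up with the hub's three studs, and slide it down the spindle until it lies flat on the hub. Leave the glue bottle and the tape roll where they are.

Things in the scene. Friction and masses are not known exactly. Their poses are not given: they have to be found in the camera images.
- hub (a point): Locked steel drive hub, 122 mm wide, in the round grey grinder (176 mm wide). Point: centre of the hub face, 52 mm above the table, z up the spindle. Spindle 20 mm thick to 22 mm above the face, cone to 34, then a 10 mm nose to 73. Three pointed 8 mm studs, 18 mm high, 50 mm from the axis at 0, 120, 240 deg from x. No threads. Stack on it from below: grinding lap, flange, cap.
- spindle_cap_mid (a point): Black knurled spindle cap on top of the stack: a round knob 36 mm wide, 28 mm high, 90 g, with a blind 13 mm hole, 18 mm deep, in its underside, that sits over the spindle's nose. Point: its centre, 14 mm above its underside; z up.
- clamp_flange_mid (a point): Steel clamp flange, middle of the stack: a bell 84 mm wide and 46 mm high, 300 g. Its upper 18 mm is a round neck 40 mm wide, by which it is held. Hollow below (56 mm wide, 22 mm deep, fits over the lap's boss); 15 mm bore right through. Point: on its axis, 23 mm above the underside, 23 mm below the neck's top; z up.
- grinding_lap_mid (a point): Steel grinding lap, lowest in the stack: disc 152 mm wide, 12 mm thick, dark segments round its edge; hexagonal boss in the middle, 46 mm across flats, its top 32 mm above the underside, corners at 0, 60, 120.. deg from x. 23 mm bore; three 12.6 mm holes 50 mm from the axis at 0, 120, 240 deg from x. 550 g. Point: on the axis, 16 mm above the underside; z up.
- polishing_lap_mid (a point): Polishing lap on its own large wooden stand: aluminium disc 152 mm wide, 12 mm thick, with a 5 mm cork ring on its edge. Boss, bore and holes as on the grinding lap: 46 mm hexagon, top 32 mm above the underside, corners at 0, 60.. deg from x; 23 mm bore; three holes at 0, 120, 240 deg from x. 450 g. Point: on the axis, 16 mm above the underside; z up.
- lap_stand_seat (a point): The empty large wooden stand, for the grinding lap: round wooden foot 124 mm wide, 14 mm high, with a steel post in the middle, 18 mm thick and 30 mm high above the wood (upper 8 mm conical). Point: centre of the wood's top face, 14 mm above the table, where the lap's underside comes to lie.
- flange_stand_seat (a point): The small wooden stand, for the clamp flange: round wooden foot 88 mm wide, 12 mm high, with a thin steel pin in the middle, 10 mm thick and 40 mm high above the wood (upper 8 mm conical). Point: centre of the wood's top face, 12 mm above the table, where the flange's underside comes to lie.
- parts_dish_floor (a point): Shallow round steel dish for the spindle cap: 104 mm over the rim, rim 13 mm high, flat floor 88 mm wide. Point: centre of the floor, 3 mm above the table.
- glue: Bystander: white glue bottle with a red spout, 59 mm wide, 152 mm high. Origin: centre of its underside. Leave it where it is.
- tape: Bystander: roll of masking tape, 111 mm wide, 25 mm high, lying flat. Origin: centre of its underside. Leave it where it is.

How it is judged:
On the way, in this order (a step that is already met when the one before it is completed fails the run):
1. the spindle cap stands in the dish (horizontal distance between spindle_cap_mid and parts_dish_floor below 0.035 m and z of spindle_cap_mid in the frame of parts_dish_floor between 0.01 and 0.018 m and angle between spindle_cap_mid's own z axis and vertical below 0.25 rad and linear speed of spindle_cap below 0.02 m/s and contact force between the fingers and spindle_cap below 0.1 N), for 0.2 s.
2. the clamp flange is seated on the small stand (horizontal distance between clamp_flange_mid and flange_stand_seat below 0.008 m and z of clamp_flange_mid in the frame of flange_stand_seat between 0.019 and 0.026 m and angle between clamp_flange_mid's own z axis and vertical below 0.08 rad and linear speed of clamp_flange below 0.02 m/s and contact force between the fingers and clamp_flange below 0.1 N), for 0.2 s.
3. the grinding lap is seated on the empty large stand (horizontal distance between grinding_lap_mid and lap_stand_seat below 0.008 m and z of grinding_lap_mid in the frame of lap_stand_seat between 0.013 and 0.019 m and angle between grinding_lap_mid's own z axis and vertical below 0.08 rad and linear speed of grinding_lap below 0.02 m/s and contact force between the fingers and grinding_lap below 0.1 N), for 0.2 s.
4. the polishing lap lies flat on the hub with the studs through its holes (horizontal distance between polishing_lap_mid and hub below 0.005 m and z of polishing_lap_mid in the frame of hub between 0.013 and 0.0185 m and angle between polishing_lap_mid's own z axis and vertical below 0.05 rad), for 0.2 s.
At the end, for the whole second after the job is handed in: Cap upright (0.25 rad) on the dish's floor. Flange over the small stand's pin and grinding lap over the empty stand's post: level, within 8 mm, down on the wood (gap under 3 mm). Polishing lap flat on the hub, studs through its holes (gap under 2.5 mm, centre 5 mm). All released and at rest (all of step 1 and all of step 2 and all of step 3 and all of step 4 and linear speed of polishing_lap below 0.02 m/s and contact force between the fingers and polishing_lap below 0.1 N); the robot touches nothing.
It fails at once if the glue bottle was shifted by more than 30 mm or tipped (distance of glue from where it was at the start of the episode above 0.03 m or angle between glue's own z axis and vertical above 0.5 rad).
It fails at once if the tape roll was shifted by more than 30 mm (distance of tape from where it was at the start of the episode above 0.03 m).
It also fails if it takes over 125 s, if anything falls off the work surface, if the arm or the gripper's body presses on something with over 40 N, if the wrist force passes 120 N, or if a joint passes its speed limit or range.

## Working session

There is one attempt and no reset: what is moved stays moved. The work goes in short steps, Python scripts to look and compute and a tool call to move; the robot and the scene stay as the last step left them, time stands still between calls to the robot, and variables do not carry over. Pictures are saved under pics/ and viewed, at most 14 in all, crops included, and the job is handed in when it is done.

Besides the shell and the picture viewer there is one more tool, called after ">>>" in YAML: its name, and indented under it one key for each argument. carry_out: Moves the arm, as the interface text tells. Its arguments: {"type":"object","properties":{"moves":{"type":"array","items":{"type":"object","properties":{"jaw":{"type":"number"},"dx":{"type":"number"},"dy":{"type":"number"},"dz":{"type":"number"},"yaw":{"type":"number"}}}},"grip_force":{"type":"number"}},"required":["moves"]}

```bash
mkdir -p pics; cat > h.py <<'E'
import numpy as np, cv2
from plant import *
def snap(n,name):
    m=camera_model(n); im=read_camera(n); cv2.imwrite(f'pics/{name}.png',im[:,:,::-1]); return im,m
def ray(m,u,v):
    K=np.array(m['camera_matrix']);V=np.array(m['view']);k=m['k1']
    d=np.linalg.solve(K,[u,v,1.])[:2]; s=d.copy()
    for _ in range(20): s=d/(1+k*(s@s))
    R=V[:3,:3]; o=-R.T@V[:3,3]; return o,R.T@np.array([s[0],-s[1],-1])
def plane(m,u,v,z):
    o,d=ray(m,u,v); return o+d*(z-o[2])/d[2]
def proj(m,p):
    K=np.array(m['camera_matrix']);V=np.array(m['view']);c=V[:3,:3]@np.array(p)+V[:3,3]
    s=np.array([c[0],-c[1]])/-c[2]; s=s*(1+m['k1']*(s@s)); return (K@[s[0],s[1],1])[:2]
E
python3 - <<'E'
from h import *
a,m=snap('top','top0'); b,m2=snap('scene','scene0')
for x in (m,m2): print(x['camera_matrix'],x['k1'],np.round(x['view'],3))
print(read_state())
E
```

```text
[[439.02247652   0.         278.13738397]
 [  0.         439.02247652 205.1592044 ]
 [  0.           0.           1.        ]] 0.04597917946299957 [[ 1.00e-03 -1.00e+00 -3.00e-03 -6.30e-02]
 [ 9.81e-01  0.00e+00  1.95e-01 -5.14e-01]
 [-1.95e-01 -3.00e-03  9.81e-01 -1.53e+00]
 [ 0.00e+00  0.00e+00  0.00e+00  1.00e+00]]
[[472.81343457   0.         273.71840293]
 [  0.         472.81343457 212.50481771]
 [  0.           0.           1.        ]] -0.003460743841504119 [[ 0.754 -0.657 -0.015 -0.406]
 [ 0.446  0.494  0.747 -0.271]
 [-0.483 -0.57   0.665 -1.435]
 [ 0.     0.     0.     1.   ]]
{'t': 0.1, 'q': array([ 1.15660919e+00,  1.31106142e-01,  1.48915124e+00, -5.87808342e-05,
        1.52300541e+00, -8.54207101e-02]), 'dq': array([-1.65438219e-03, -2.09647450e-03, -1.69947343e-03,  1.42051118e-05,
       -1.14888296e-03,  6.16476833e-05]), 'joint_torque': array([ 9.25627319e-04, -5.61339605e+01, -4.93094516e+01,  7.70291314e-02,
        2.90000334e-02, -9.94115817e-05]), 'tool_pos': array([0.19353053, 0.56739089, 0.21769062]), 'orientation': array([-5.14039592e-01, -3.09889085e+00,  2.56452022e-03]), 'force': array([0.28192586, 0.5368935 , 0.5944482 ]), 'wrist_torque': array([0.04540642, 0.05607682, 0.01668292]), 'gripper_force': 0.0, 'opening': 0.09316694918886141}
```

```bash
ls
```

```text
h.py
pics
```

View pics/top0.png

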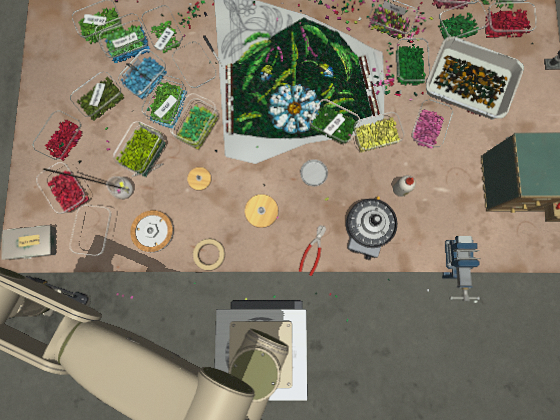

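View pics/scene0.png

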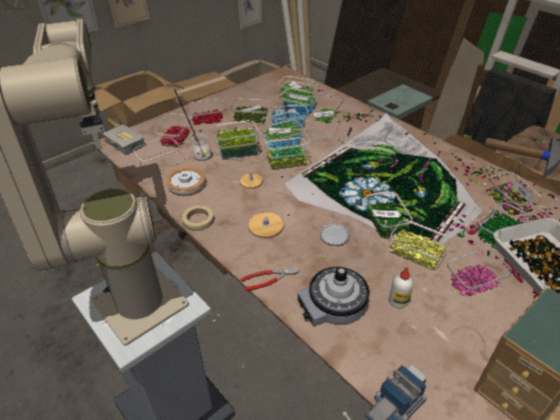

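The top view shows the grinder at (371,220), the large stand at (261,210), the small stand at (199,178) and the dish at (314,173). The polishing lap is at (152,230), the tape at (208,254) and the glue at (404,186).

```bash
cat >> h.py <<'E'
def tool():
    s=read_state(); R=cv2.Rodrigues(np.array(s['orientation'],float))[0]; return s,R
def go(x,y,z=None,yaw=None):
    """delta to world target in tool axes; yaw = world angle of tool y (mod pi)"""
    s,R=tool(); p=s['tool_pos']; d=np.array([x,y,p[2] if z is None else z])-p; t=R.T@d
    a=np.arctan2(R[1,1],R[0,1]); print('tool delta mm',np.round(t*1000,1),'tilt',np.round(R[:2,2],4),'ang y deg',round(np.degrees(a),2),'t',s['t'],'pos',np.round(p,4))
    if yaw is not None:
        dd=(np.radians(yaw)-a+np.pi/2)%np.pi-np.pi/2; print('yaw row total (tool z down => neg)',round(-dd,4))
E
python3 - <<'E'
from h import *
im=cv2.imread('pics/top0.png'); m=camera_model('top'); hsv=cv2.cvtColor(im,cv2.COLOR_BGR2HSV)
def fit(name,mask,u,v,r,z):
    mk=np.zeros_like(mask); cv2.circle(mk,(u,v),r,255,-1); mk&=mask
    c=max(cv2.findContours(mk,0,1)[0],key=cv2.contourArea); h=cv2.convexHull(c)
    (a,b),ax,_=cv2.fitEllipse(h); p=plane(m,a,b,z); print(name,(round(a,1),round(b,1)),np.round(ax,1),'mm/px',round(1000*np.linalg.norm(plane(m,a+1,b,z)-p),2),np.round(p,4),'reach',round(np.hypot(*p[:2]),3))
wood=cv2.inRange(hsv,(12,110,120),(30,255,255))
fit('small',wood,199,178,18,.012); fit('large',wood,261,210,24,.014); fit('pol-wood/cork',cv2.inRange(hsv,(5,90,90),(30,255,255)),152,230,28,.058)
fit('dish',cv2.inRange(hsv,(0,0,90),(180,45,255)),314,173,20,.013)
fit('tape',cv2.inRange(hsv,(12,30,150),(35,255,255)),208,254,22,.025)
fit('white',cv2.inRange(hsv,(0,0,140),(180,60,255)),152,230,28,.03)
fit('capdark',cv2.inRange(hsv,(0,0,0),(180,255,55)),375,219,9,.138)
for u,v in [(404,186)]: print(plane(m,u,v,.1))
print(hsv[176:180,314], hsv[219,365:390,2])
E
```

```text
small (198.8, 178.1) [22.7 23.2] mm/px 3.72 [0.6241 0.2337 0.012 ] reach 0.666
large (261.0, 210.6) [32.6 33.1] mm/px 3.68 [0.5007 0.0008 0.014 ] reach 0.501
pol-wood/cork (151.0, 230.6) [40.6 43.6] mm/px 3.51 [0.4206 0.3865 0.058 ] reach 0.571
dish (313.7, 172.4) [27.  27.8] mm/px 3.74 [ 0.6461 -0.1951  0.013 ] reach 0.675
tape (208.0, 253.5) [42.5 44.2] mm/px 3.57 [0.3424 0.1884 0.025 ] reach 0.391
white (151.3, 230.6) [30.6 32.4] mm/px 3.57 [0.4245 0.3937 0.03  ] reach 0.579
capdark (375.4, 219.0) [ 9.8 10.1] mm/px 3.35 [ 0.449  -0.3899  0.138 ] reach 0.595
[ 0.57236875 -0.50268974  0.1       ]
[[ 38   5 190]
 [ 42   7 190]
 [ 38   5 190]
 [ 48   7 193]] [193 189 192 188  70 133  15  36  40  88 188 201 195 197 183  41  66 173
 182 200 146 193 198 195  93]
```

>>> carry_out:
  moves:
    - {"jaw": 0.093, "dx": -0.045, "dy": -0.033, "dz": -0.004}
    - {"dx": -0.045, "dy": -0.033, "dz": -0.004}
    - {"dx": -0.045, "dy": -0.033, "dz": -0.004}
    - {"dx": -0.045, "dy": -0.033, "dz": -0.004}
    - {"dx": -0.045, "dy": -0.033, "dz": -0.004}
    - {"dx": -0.045, "dy": -0.033, "dz": -0.004}
    - {"dx": -0.045, "dy": -0.033, "dz": -0.004}
    - {"dx": -0.045, "dy": -0.033, "dz": -0.004}
  grip_force: 25

```text
invalid input at $.moves[0]: expected keys jaw, dx, dy, dz, yaw
```

>>> carry_out:
  moves:
    - {"dx": -0.019, "dy": -0.056}
    - {"dx": -0.019, "dy": -0.056}
    - {"dx": -0.019, "dy": -0.056}
    - {"dx": -0.019, "dy": -0.056}
    - {"dx": -0.019, "dy": -0.056}
    - {"dx": -0.019, "dy": -0.056}
    - {"dx": -0.019, "dy": -0.056}
    - {"dx": -0.019, "dy": -0.056}

```text
invalid input at $.moves[0]: expected keys jaw, dx, dy, dz, yaw
```

```bash
python3 - <<'E'
from h import *
go(.449,-.39,.26,90)
snap('wrist','w0')
m=camera_model('wrist'); V=np.array(m['view']); print(m['camera_matrix'],m['k1'],-V[:3,:3].T@V[:3,3],V[:3,:3])
print(read_state()['q'])
E
```

```text
tool delta mm [-550.9 -823.7  -41. ] tilt [-0.0006 -0.0016] ang y deg 71.16 t 0.1 pos [0.1935 0.5674 0.2177]
yaw row total (tool z down => neg) -0.3288
[[370.02138735   0.         276.91538793]
 [  0.         370.02138735 213.5876823 ]
 [  0.           0.           1.        ]] -0.01614277233454385 [0.11588477 0.59488145 0.38436373] [[ 0.32258311  0.94654045 -0.00114857]
 [-0.9055566   0.30826207 -0.29144766]
 [-0.27551294  0.09505619  0.95658609]]
[ 1.15662021e+00  1.30970413e-01  1.48901239e+00 -1.14969435e-05
  1.52297229e+00 -8.54108654e-02]
```

View pics/w0.png

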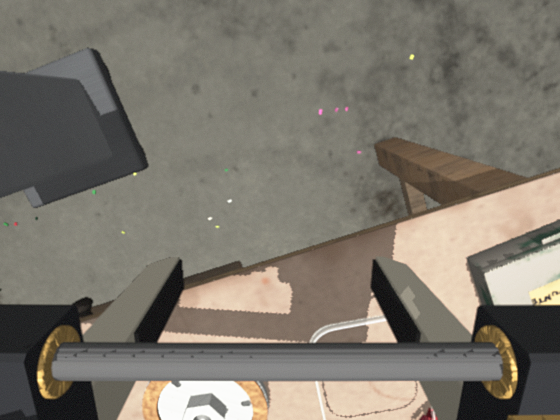

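The first wrist view shows the floor, the table edge and the polishing lap at (205,405). No move was made because each row needs all five keys. I'll reissue it aligned to the world axes.

>>> carry_out:
  moves:
    - {"jaw": 0.093, "dx": 0, "dy": 0, "dz": -0.02, "yaw": -0.164}
    - {"jaw": 0.093, "dx": 0, "dy": 0, "dz": -0.02, "yaw": -0.165}
    - {"jaw": 0.093, "dx": -0.043, "dy": -0.045, "dz": 0, "yaw": 0}
    - {"jaw": 0.093, "dx": -0.043, "dy": -0.045, "dz": 0, "yaw": 0}
    - {"jaw": 0.093, "dx": -0.043, "dy": -0.045, "dz": 0, "yaw": 0}
    - {"jaw": 0.093, "dx": -0.043, "dy": -0.045, "dz": 0, "yaw": 0}
    - {"jaw": 0.093, "dx": -0.043, "dy": -0.045, "dz": 0, "yaw": 0}
    - {"jaw": 0.093, "dx": -0.043, "dy": -0.045, "dz": 0, "yaw": 0}
  grip_force: 25

```text
t: 1.15
tool_pos: [0.4528, 0.2962, 0.2585]
orientation: [0.001, -3.142, -0.0]
force: [0.3, 1.7, 0.4]
opening: 0.0929
gripper_force: 0.0
```

>>> carry_out:
  moves:
    - {"jaw": 0.093, "dx": 0, "dy": -0.06, "dz": 0, "yaw": 0}
    - {"jaw": 0.093, "dx": 0, "dy": -0.06, "dz": 0, "yaw": 0}
    - {"jaw": 0.093, "dx": 0, "dy": -0.06, "dz": 0, "yaw": 0}
    - {"jaw": 0.093, "dx": 0, "dy": -0.06, "dz": 0, "yaw": 0}
    - {"jaw": 0.093, "dx": 0, "dy": -0.06, "dz": 0, "yaw": 0}
    - {"jaw": 0.093, "dx": 0, "dy": -0.06, "dz": 0, "yaw": 0}
    - {"jaw": 0.093, "dx": 0, "dy": -0.06, "dz": 0, "yaw": 0}
    - {"jaw": 0.093, "dx": 0, "dy": -0.06, "dz": 0, "yaw": 0}

```text
t: 2.15
tool_pos: [0.4514, -0.184, 0.2586]
orientation: [-0.0, 3.141, 0.0]
force: [0.7, -0.1, -0.7]
opening: 0.0928
gripper_force: 0.0
```

```bash
python3 - <<'E'
from h import *
go(.449,-.39,.26,90)
print(read_state()['q'])
E
```

```text
tool delta mm [   2.4 -206.    -1.4] tilt [0.0003 0.    ] ang y deg 90.0 t 2.15 pos [ 0.4514 -0.184   0.2586]
yaw row total (tool z down => neg) 0.0001
[-4.92384099e-01 -1.91775512e-01  1.73154194e+00  1.64507613e-04
  1.60159503e+00 -2.06324349e+00]
```

>>> carry_out:
  moves:
    - {"jaw": 0.093, "dx": 0, "dy": -0.051, "dz": 0, "yaw": 0}
    - {"jaw": 0.093, "dx": 0, "dy": -0.051, "dz": 0, "yaw": 0}
    - {"jaw": 0.093, "dx": 0, "dy": -0.051, "dz": 0, "yaw": 0}
    - {"jaw": 0.093, "dx": 0.002, "dy": -0.053, "dz": 0, "yaw": 0}
    - {"jaw": 0.093, "dx": 0, "dy": 0, "dz": 0, "yaw": 0}

```text
t: 2.78
tool_pos: [0.4486, -0.391, 0.2571]
orientation: [-0.006, -3.14, -0.001]
force: [-0.3, 1.8, 0.1]
opening: 0.093
gripper_force: 0.0
```

```bash
python3 - <<'E'
from h import *
go(.449,-.39,.26,90)
im,m=snap('wrist','w1')
print(proj(m,[.449,-.39,.138]),read_state()['tool_pos'])
E
```

```text
tool delta mm [-0.4  1.  -2.9] tilt [-0.0019  0.0009] ang y deg 89.79 t 2.775 pos [ 0.4486 -0.391   0.2571]
yaw row total (tool z down => neg) -0.0036
[276.80809166 208.46201942] [ 0.44908904 -0.38918944  0.25742737]
```

View pics/w1.png

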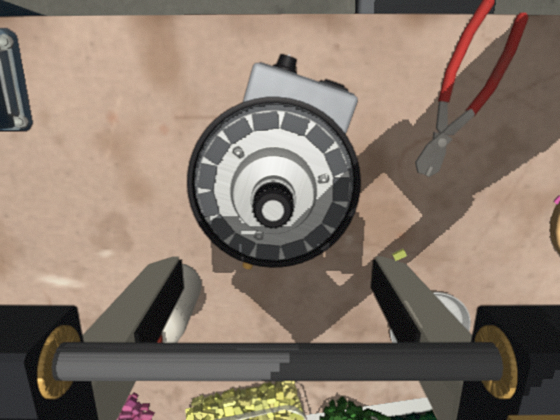

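The wrist view shows the cap top at about (273,208). The stud tips are at (238,152), (323,178) and (262,234).

```bash
python3 - <<'E'
from h import *
im=cv2.imread('pics/w1.png'); m=camera_model('wrist'); g=cv2.cvtColor(im,cv2.COLOR_BGR2GRAY)
P=[plane(m,u,v,.070) for u,v in [(238,152),(323,178),(262,234)]]
c=np.mean(P,0); print('studs',np.round(P,4),'c',c)
for p in P: print(np.linalg.norm((p-c)[:2]),np.degrees(np.arctan2(*(p-c)[1::-1])))
mk=np.zeros_like(g); cv2.circle(mk,(273,206),28,255,-1); mk&=(g<75).astype(np.uint8)*255
k=max(cv2.findContours(mk,0,1)[0],key=cv2.contourArea); e=cv2.fitEllipse(cv2.convexHull(k)); print(e)
x,y,w,h=cv2.boundingRect(k); print(x,y,w,h)
print('cap',plane(m,*e[0],.13), proj(m,[*c[:2],.138]),proj(m,[*c[:2],.110]))
cv2.imwrite('pics/w1c.png',cv2.resize(im[90:280,180:370],None,fx=3,fy=3,interpolation=2))
E
```

```text
studs [[ 0.4133 -0.4249  0.07  ]
 [ 0.4386 -0.3431  0.07  ]
 [ 0.4963 -0.4032  0.07  ]] c [ 0.44938491 -0.39036848  0.07      ]
0.049964389360056545 -136.31200082661223
0.048515956386259836 102.84079611391341
0.04862460937033919 -15.251095751931254
((272.6918640136719, 204.95257568359375), (41.17194747924805, 46.463592529296875), 5.663589000701904)
253 182 41 47
cap [ 0.44898553 -0.39149835  0.13      ] [274.01072466 208.09339874] [274.18612825 199.27434902]
```

View pics/w1c.png

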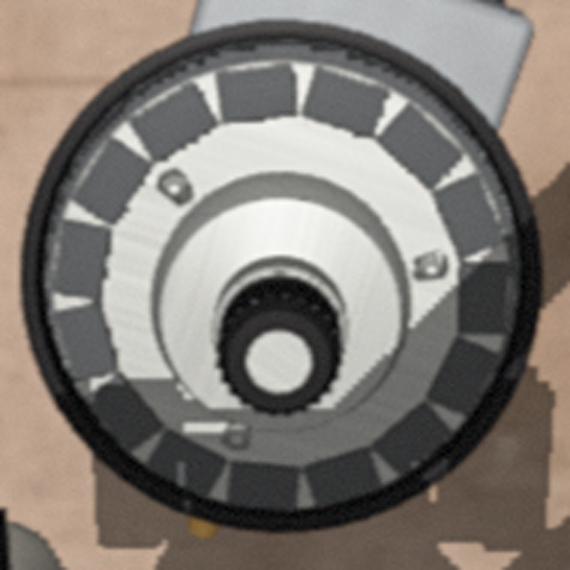

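>>> carry_out:
  moves:
    - {"jaw": 0.093, "dx": 0, "dy": -0.002, "dz": 0.03, "yaw": 0.157}
    - {"jaw": 0.093, "dx": 0, "dy": 0, "dz": 0.03, "yaw": 0.157}
    - {"jaw": 0.075, "dx": 0, "dy": 0, "dz": 0.03, "yaw": 0}
    - {"jaw": 0.06, "dx": 0, "dy": 0, "dz": 0.03, "yaw": 0}
    - {"jaw": 0.05, "dx": 0, "dy": 0, "dz": 0.024, "yaw": 0}
    - {"jaw": 0.05, "dx": 0, "dy": 0, "dz": 0, "yaw": 0}

```text
t: 3.58
tool_pos: [0.449, -0.3875, 0.1124]
orientation: [-0.488, -3.1, -0.005]
force: [-0.2, -0.7, 1.4]
opening: 0.0575
gripper_force: 0.0
```

```bash
python3 - <<'E'
from h import *
go(.449,-.3915,.113,72)
E
```

```text
tool delta mm [-1.2 -3.8 -0.6] tilt [-0.0031  0.0036] ang y deg 72.09 t 3.575 pos [ 0.449  -0.3875  0.1124]
yaw row total (tool z down => neg) 0.0016
```

>>> carry_out:
  moves:
    - {"jaw": 0.03, "dx": -0.001, "dy": -0.002, "dz": 0, "yaw": 0}
    - {"jaw": 0.03, "dx": 0, "dy": 0, "dz": 0, "yaw": 0}
    - {"jaw": 0.03, "dx": 0, "dy": 0, "dz": 0, "yaw": 0}
    - {"jaw": 0.03, "dx": 0, "dy": 0, "dz": 0, "yaw": 0}

```text
t: 4.08
tool_pos: [0.4511, -0.393, 0.1164]
orientation: [0.491, 3.101, -0.002]
force: [-0.4, 1.7, 5.5]
opening: 0.0339
gripper_force: 25.0
```

```bash
python3 - <<'E'
from h import *
for _ in range(3): go(.449,-.3915,.113,72); read_camera('wrist'); 
print(read_state())
E
```

```text
tool delta mm [2.5 0.8 3.4] tilt [ 0.0021 -0.0018] ang y deg 72.02 t 4.075 pos [ 0.4511 -0.393   0.1164]
yaw row total (tool z down => neg) 0.0003
tool delta mm [2.4 0.8 3.4] tilt [ 0.002  -0.0018] ang y deg 72.02 t 4.125 pos [ 0.4511 -0.393   0.1164]
yaw row total (tool z down => neg) 0.0003
tool delta mm [2.5 0.8 3.4] tilt [ 0.002  -0.0018] ang y deg 72.02 t 4.175 pos [ 0.4511 -0.393   0.1164]
yaw row total (tool z down => neg) 0.0003
{'t': 4.225, 'q': array([-8.02534758e-01,  1.91954172e-01,  1.60965573e+00,  2.25792603e-04,
        1.33724555e+00, -2.05952267e+00]), 'dq': array([-2.09566425e-03, -8.61271373e-05,  7.06863620e-04,  2.24731701e-03,
       -7.69957234e-04, -3.14270628e-04]), 'joint_torque': array([-3.51278046e-01, -5.31666684e+01, -4.39159942e+01, -2.28839815e-01,
       -1.74184009e-01, -4.79048642e-03]), 'tool_pos': array([ 0.45108707, -0.39301793,  0.11639777]), 'orientation': array([ 4.90627156e-01,  3.10069703e+00, -2.30967869e-03]), 'force': array([0.36449444, 0.83081854, 6.05883329]), 'wrist_torque': array([0.10763166, 0.02585949, 0.00115771]), 'gripper_force': 25.00229799421504, 'opening': 0.03409845932127255}
```

>>> carry_out:
  moves:
    - {"jaw": 0.03, "dx": 0, "dy": 0, "dz": -0.02, "yaw": 0}
    - {"jaw": 0.03, "dx": 0, "dy": 0, "dz": -0.045, "yaw": 0}
    - {"jaw": 0.03, "dx": -0.02, "dy": 0.04, "dz": -0.02, "yaw": 0}
    - {"jaw": 0.03, "dx": -0.025, "dy": 0.05, "dz": 0, "yaw": 0}
    - {"jaw": 0.03, "dx": -0.025, "dy": 0.05, "dz": 0, "yaw": 0}
    - {"jaw": 0.03, "dx": -0.025, "dy": 0.05, "dz": 0, "yaw": 0}
    - {"jaw": 0.03, "dx": -0.025, "dy": 0.05, "dz": 0.03, "yaw": 0}
    - {"jaw": 0.03, "dx": 0, "dy": 0, "dz": 0.045, "yaw": 0}

```text
t: 5.22
tool_pos: [0.6416, -0.1984, 0.1268]
orientation: [0.483, 3.099, 0.0]
force: [0.0, -0.8, -1.5]
opening: 0.0343
gripper_force: 25.0
```

```bash
python3 - <<'E'
from h import *
im,m=snap('wrist','w2'); print(read_state()['force'])
go(.646,-.195,.0105,72)
g=cv2.cvtColor(im,cv2.COLOR_RGB2GRAY); print(proj(m,[.646,-.195,.013]))
E
```

```text
[-3.14391372  0.65435011 -6.89343118]
tool delta mm [ -9.4   6.1 106.8] tilt [-0.0073  0.0032] ang y deg 72.21 t 5.275 pos [ 0.636  -0.1982  0.1174]
yaw row total (tool z down => neg) 0.0036
[281.59389098 212.95396382]
```

View pics/w2.png

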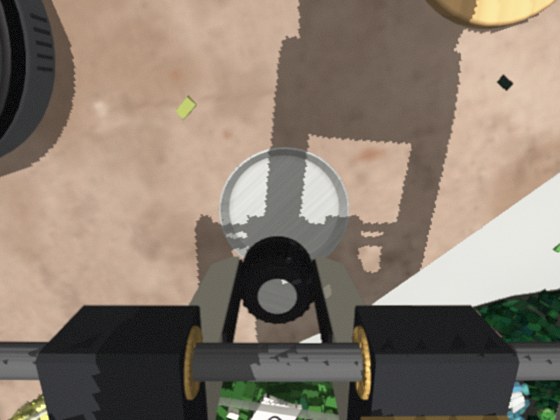

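The view shows the cap held upright and the dish ringed at u 220–348, centred near (284,212), which matches the prediction.

>>> carry_out:
  moves:
    - {"jaw": 0.03, "dx": -0.005, "dy": 0.004, "dz": 0.04, "yaw": 0}
    - {"jaw": 0.03, "dx": 0, "dy": 0, "dz": 0.03, "yaw": 0}
    - {"jaw": 0.03, "dx": 0, "dy": 0, "dz": 0, "yaw": 0}
    - {"jaw": 0.03, "dx": 0, "dy": 0, "dz": 0, "yaw": 0}

```text
t: 5.78
tool_pos: [0.6445, -0.2001, 0.0572]
orientation: [0.491, 3.101, -0.001]
force: [0.4, 0.2, -0.4]
opening: 0.0338
gripper_force: 25.0
```

```bash
python3 - <<'E'
from h import *
go(.646,-.195,.0105,72);print(read_state()['force'])
E
```

```text
tool delta mm [ 0.3  5.3 46.7] tilt [ 0.0015 -0.0007] ang y deg 71.99 t 5.775 pos [ 0.6445 -0.2001  0.0572]
yaw row total (tool z down => neg) -0.0002
[ 0.42048477  0.17787865 -0.42269607]
```

>>> carry_out:
  moves:
    - {"jaw": 0.03, "dx": 0, "dy": 0.005, "dz": 0.03, "yaw": 0}
    - {"jaw": 0.03, "dx": 0, "dy": 0, "dz": 0.01, "yaw": 0}
    - {"jaw": 0.03, "dx": 0, "dy": 0, "dz": 0.004, "yaw": 0}
    - {"jaw": 0.03, "dx": 0, "dy": 0, "dz": 0.002, "yaw": 0}
    - {"jaw": 0.03, "dx": 0, "dy": 0, "dz": 0.001, "yaw": 0}
    - {"jaw": 0.03, "dx": 0, "dy": 0, "dz": 0, "yaw": 0}

```text
t: 6.52
tool_pos: [0.6461, -0.195, 0.0094]
orientation: [0.491, 3.102, -0.001]
force: [-2.0, -0.0, 5.7]
opening: 0.0341
gripper_force: 25.0
```

>>> carry_out:
  moves:
    - {"jaw": 0.048, "dx": 0, "dy": 0, "dz": 0, "yaw": 0}
    - {"jaw": 0.048, "dx": 0, "dy": 0, "dz": 0, "yaw": 0}
    - {"jaw": 0.048, "dx": 0, "dy": 0, "dz": -0.02, "yaw": 0}
    - {"jaw": 0.07, "dx": 0, "dy": 0, "dz": -0.05, "yaw": 0}
    - {"jaw": 0.093, "dx": 0, "dy": 0, "dz": -0.06, "yaw": 0}
    - {"jaw": 0.093, "dx": 0.02, "dy": -0.04, "dz": -0.06, "yaw": 0}
    - {"jaw": 0.093, "dx": 0.025, "dy": -0.05, "dz": -0.01, "yaw": 0}
    - {"jaw": 0.093, "dx": 0.025, "dy": -0.05, "dz": 0, "yaw": 0}

```text
t: 7.52
tool_pos: [0.541, -0.3024, 0.2023]
orientation: [0.488, 3.098, -0.004]
force: [0.1, -0.0, -0.3]
opening: 0.0915
gripper_force: 0.0
```

```bash
python3 - <<'E'
from h import *
go(.449,-.3915,.2,72)
a,m=snap('scene','s1'); u,v=proj(m,[.646,-.195,.02]).astype(int); print(u,v)
cv2.imwrite('pics/s1c.png',cv2.resize(a[v-30:v+30,u-40:u+40,::-1],None,fx=6,fy=6))
E
```

```text
tool delta mm [  60.2 -113.1    2.2] tilt [ 0.0047 -0.0033] ang y deg 72.08 t 7.525 pos [ 0.541  -0.3024  0.2023]
yaw row total (tool z down => neg) 0.0014
334 231
```

View pics/s1c.png

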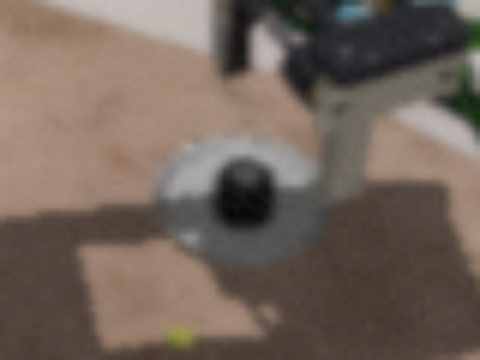

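The cap stands upright in the dish. Next I'll take the flange.

>>> carry_out:
  moves:
    - {"jaw": 0.093, "dx": 0.02, "dy": -0.038, "dz": 0, "yaw": 0}
    - {"jaw": 0.093, "dx": 0.02, "dy": -0.038, "dz": 0, "yaw": 0}
    - {"jaw": 0.093, "dx": 0.02, "dy": -0.037, "dz": 0.03, "yaw": 0}
    - {"jaw": 0.08, "dx": 0, "dy": 0, "dz": 0.03, "yaw": 0}
    - {"jaw": 0.065, "dx": 0, "dy": 0, "dz": 0.02, "yaw": 0}
    - {"jaw": 0.058, "dx": 0, "dy": 0, "dz": 0.01, "yaw": 0}
    - {"jaw": 0.058, "dx": 0, "dy": 0, "dz": 0, "yaw": 0}
  grip_force: 35

```text
t: 8.45
tool_pos: [0.4492, -0.3893, 0.1081]
orientation: [-0.489, -3.103, -0.001]
force: [0.4, -0.7, -0.8]
opening: 0.06
gripper_force: 0.0
```

```bash
python3 - <<'E'
from h import *
go(.449,-.3915,.096,72);print(read_state()['force'])
E
```

```text
tool delta mm [-0.5 -2.2 12.1] tilt [-0.0004  0.0005] ang y deg 72.08 t 8.45 pos [ 0.4492 -0.3893  0.1081]
yaw row total (tool z down => neg) 0.0014
[ 0.36412039 -0.66832935 -0.75115986]
```

>>> carry_out:
  moves:
    - {"jaw": 0.058, "dx": 0, "dy": -0.002, "dz": 0.008, "yaw": 0}
    - {"jaw": 0.058, "dx": 0, "dy": 0, "dz": 0.003, "yaw": 0}
    - {"jaw": 0.034, "dx": 0, "dy": 0, "dz": 0, "yaw": 0}
    - {"jaw": 0.034, "dx": 0, "dy": 0, "dz": 0, "yaw": 0}
    - {"jaw": 0.034, "dx": 0, "dy": 0, "dz": 0, "yaw": 0}

```text
t: 9.07
tool_pos: [0.4483, -0.392, 0.0975]
orientation: [0.491, 3.103, -0.001]
force: [0.8, -0.6, 0.1]
opening: 0.0392
gripper_force: 35.0
```

>>> carry_out:
  moves:
    - {"jaw": 0.034, "dx": 0, "dy": 0, "dz": -0.02, "yaw": 0}
    - {"jaw": 0.034, "dx": 0, "dy": 0, "dz": -0.045, "yaw": 0}
    - {"jaw": 0.034, "dx": 0, "dy": 0, "dz": -0.035, "yaw": 0}
    - {"jaw": 0.034, "dx": 0.002, "dy": 0.05, "dz": 0, "yaw": 0}
    - {"jaw": 0.034, "dx": 0.002, "dy": 0.06, "dz": 0, "yaw": 0}
    - {"jaw": 0.034, "dx": 0.002, "dy": 0.06, "dz": 0, "yaw": 0}
    - {"jaw": 0.034, "dx": 0.002, "dy": 0.06, "dz": 0, "yaw": 0}
    - {"jaw": 0.034, "dx": 0.003, "dy": 0.06, "dz": 0, "yaw": 0}

```text
t: 10.07
tool_pos: [0.5275, -0.1106, 0.1984]
orientation: [0.491, 3.102, 0.0]
force: [0.9, -0.5, -2.9]
opening: 0.0391
gripper_force: 35.0
```

>>> carry_out:
  moves:
    - {"jaw": 0.034, "dx": 0.003, "dy": 0.06, "dz": 0, "yaw": 0}
    - {"jaw": 0.034, "dx": 0.003, "dy": 0.06, "dz": 0, "yaw": 0}
    - {"jaw": 0.034, "dx": 0.003, "dy": 0.06, "dz": 0, "yaw": 0}
    - {"jaw": 0.034, "dx": 0.003, "dy": 0.06, "dz": 0, "yaw": 0}
    - {"jaw": 0.034, "dx": 0.003, "dy": 0.06, "dz": 0, "yaw": 0}
    - {"jaw": 0.034, "dx": 0, "dy": 0.05, "dz": 0, "yaw": 0}
    - {"jaw": 0.034, "dx": 0, "dy": 0, "dz": 0, "yaw": 0}
    - {"jaw": 0.034, "dx": 0, "dy": 0, "dz": 0, "yaw": 0}

```text
t: 11.08
tool_pos: [0.6208, 0.2248, 0.1975]
orientation: [-0.49, -3.103, 0.001]
force: [-0.2, 0.5, -3.3]
opening: 0.0393
gripper_force: 35.0
```

```bash
python3 - <<'E'
from h import *
im,m=snap('wrist','w3');print(read_state()['force'])
go(.624,.234,.12,72); print(proj(m,[.624,.234,.012]))
E
```

```text
[ 0.64726479 -0.25781557 -3.44996426]
tool delta mm [ 0.1 10.4 77.6] tilt [-0.0003 -0.0005] ang y deg 71.99 t 11.125 pos [0.6209 0.2242 0.1976]
yaw row total (tool z down => neg) -0.0001
[286.27027114 189.43482928]
```

View pics/w3.png

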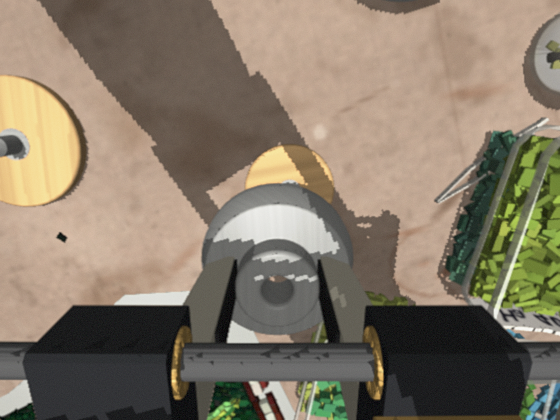

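The view shows the flange held level with its bore at about (277,290). Part of the small stand is visible at u 246–333, top v 145, and its pin is near (292,184).

```bash
cat >> h.py <<'E'
from scipy.optimize import least_squares
def circ(m,pts,z,r=None):
    P=np.array([plane(m,u,v,z)[:2] for u,v in pts]); c0=P.mean(0)
    f=(lambda c:np.hypot(*(P-c[:2]).T)-r) if r else (lambda c:np.hypot(*(P-c[:2]).T)-c[2])
    s=least_squares(f,list(c0)+([] if r else [.04]),loss='soft_l1',f_scale=.001); return s.x,np.abs(s.fun).mean()
E
python3 - <<'E'
from h import *
im=cv2.imread('pics/w3.png'); m=camera_model('wrist'); hsv=cv2.cvtColor(im,cv2.COLOR_BGR2HSV)
w=cv2.inRange(hsv,(14,85,70),(30,255,255)); 
pts=[]
for u in range(252,330,3):
    col=np.where(w[135:200,u])[0]
    if len(col)>5: pts.append((u,135+col[0]))
print(pts)
print(circ(m,pts,.012,.044),circ(m,pts,.012))
s,R=tool(); p=s['tool_pos']; q=p+R@[0,0,-.0125]; print('bore expected',proj(m,q),'neck mid', q)
cv2.imwrite('pics/w3c.png',cv2.resize(im[130:330,200:360],None,fx=3,fy=3,interpolation=2))
E
```

```text
[(252, np.int64(164)), (255, np.int64(159)), (258, np.int64(156)), (261, np.int64(153)), (264, np.int64(151)), (267, np.int64(149)), (270, np.int64(148)), (273, np.int64(147)), (276, np.int64(146)), (279, np.int64(145)), (282, np.int64(144)), (285, np.int64(144)), (288, np.int64(144)), (291, np.int64(144)), (294, np.int64(144)), (297, np.int64(145)), (300, np.int64(145)), (303, np.int64(146)), (306, np.int64(147)), (309, np.int64(149)), (312, np.int64(150)), (315, np.int64(152)), (318, np.int64(154)), (321, np.int64(157)), (324, np.int64(161)), (327, np.int64(165))]
(array([0.62495299, 0.23547167]), np.float64(0.00020337649666122686)) (array([0.62415678, 0.23576283, 0.04325022]), np.float64(0.00018943591719862164))
bore expected [275.40166408 286.68520874] neck mid [0.6208737  0.22415776 0.21008543]
```

View pics/w3c.png

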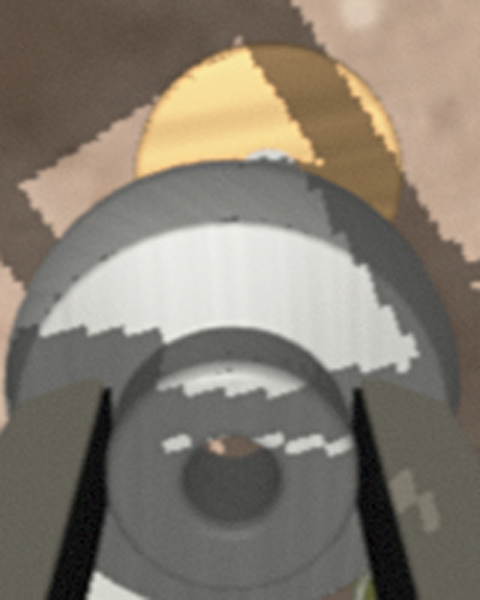

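>>> carry_out:
  moves:
    - {"jaw": 0.034, "dx": 0.001, "dy": 0.011, "dz": 0.03, "yaw": 0}
    - {"jaw": 0.034, "dx": 0, "dy": 0, "dz": 0.04, "yaw": 0}
    - {"jaw": 0.034, "dx": 0, "dy": 0, "dz": 0.033, "yaw": 0}
    - {"jaw": 0.034, "dx": 0, "dy": 0, "dz": 0, "yaw": 0}
    - {"jaw": 0.034, "dx": 0, "dy": 0, "dz": 0, "yaw": 0}

```text
t: 11.75
tool_pos: [0.6245, 0.2351, 0.0962]
orientation: [0.492, 3.101, 0.001]
force: [-0.0, 0.6, -1.3]
opening: 0.0392
gripper_force: 35.0
```

```bash
python3 - <<'E'
from h import *
go(.6247,.2355,.0455,72);print(read_state()['force'])
im,m=snap('wrist','w4');
hsv=cv2.cvtColor(im,cv2.COLOR_RGB2HSV)
w=cv2.inRange(hsv,(14,85,70),(30,255,255)); cv2.imwrite('pics/w4m.png',w)
ys,xs=np.where(w[100:300,200:360]); print(xs.min()+200,xs.max()+200,ys.min()+100,ys.max()+100,len(xs))
E
```

```text
tool delta mm [ 0.   0.4 50.8] tilt [0.002  0.0005] ang y deg 71.95 t 11.75 pos [0.6245 0.2351 0.0962]
yaw row total (tool z down => neg) -0.0008
[-0.00938889  0.56414593 -1.29831118]
218 338 159 276 2374
```

>>> carry_out:
  moves:
    - {"jaw": 0.034, "dx": 0.0005, "dy": 0, "dz": 0.01, "yaw": 0}
    - {"jaw": 0.034, "dx": 0, "dy": 0, "dz": 0.006, "yaw": 0}
    - {"jaw": 0.034, "dx": 0, "dy": 0, "dz": 0.006, "yaw": 0}
    - {"jaw": 0.034, "dx": 0, "dy": 0, "dz": 0, "yaw": 0}

```text
t: 12.3
tool_pos: [0.6223, 0.2358, 0.0711]
orientation: [-0.49, -3.102, 0.001]
force: [0.7, 0.2, -3.0]
opening: 0.0393
gripper_force: 35.0
```

>>> carry_out:
  moves:
    - {"jaw": 0.034, "dx": 0, "dy": 0, "dz": 0.01, "yaw": 0}
    - {"jaw": 0.034, "dx": 0, "dy": 0, "dz": 0.008, "yaw": 0}
    - {"jaw": 0.034, "dx": 0, "dy": 0, "dz": 0.005, "yaw": 0}
    - {"jaw": 0.034, "dx": 0, "dy": 0, "dz": 0.003, "yaw": 0}
    - {"jaw": 0.034, "dx": 0, "dy": 0, "dz": 0.001, "yaw": 0}
    - {"jaw": 0.034, "dx": 0, "dy": 0, "dz": 0, "yaw": 0}

```text
t: 13.05
tool_pos: [0.6233, 0.236, 0.0456]
orientation: [0.491, 3.102, 0.0]
force: [-1.3, -0.9, -1.1]
opening: 0.039
gripper_force: 35.0
```

>>> carry_out:
  moves:
    - {"jaw": 0.06, "dx": 0, "dy": 0, "dz": 0, "yaw": 0}
    - {"jaw": 0.06, "dx": 0, "dy": 0, "dz": 0, "yaw": 0}
    - {"jaw": 0.06, "dx": 0, "dy": 0, "dz": -0.02, "yaw": 0}
    - {"jaw": 0.093, "dx": 0, "dy": 0, "dz": -0.06, "yaw": 0}
    - {"jaw": 0.093, "dx": 0, "dy": 0, "dz": -0.06, "yaw": 0}
    - {"jaw": 0.093, "dx": 0, "dy": -0.05, "dz": -0.015, "yaw": 0}
    - {"jaw": 0.093, "dx": -0.003, "dy": -0.06, "dz": 0, "yaw": 0}
    - {"jaw": 0.093, "dx": -0.003, "dy": -0.06, "dz": 0, "yaw": 0}

```text
t: 14.05
tool_pos: [0.5763, 0.0711, 0.2028]
orientation: [0.489, 3.1, 0.001]
force: [1.5, -0.5, -0.8]
opening: 0.0931
gripper_force: 0.0
```

>>> carry_out:
  moves:
    - {"jaw": 0.093, "dx": -0.003, "dy": -0.06, "dz": 0, "yaw": 0}
    - {"jaw": 0.093, "dx": -0.003, "dy": -0.06, "dz": 0, "yaw": 0}
    - {"jaw": 0.093, "dx": -0.003, "dy": -0.06, "dz": 0, "yaw": 0}
    - {"jaw": 0.093, "dx": -0.003, "dy": -0.06, "dz": 0, "yaw": 0}
    - {"jaw": 0.093, "dx": -0.003, "dy": -0.06, "dz": 0, "yaw": 0}
    - {"jaw": 0.093, "dx": -0.003, "dy": -0.06, "dz": 0, "yaw": 0}
    - {"jaw": 0.093, "dx": -0.003, "dy": -0.06, "dz": 0, "yaw": 0}
    - {"jaw": 0.093, "dx": -0.001, "dy": -0.06, "dz": 0, "yaw": 0}

```text
t: 15.05
tool_pos: [0.4486, -0.3932, 0.2024]
orientation: [0.491, 3.101, -0.002]
force: [1.8, 0.5, -0.1]
opening: 0.0931
gripper_force: 0.0
```

```bash
python3 - <<'E'
from h import *
go(.449,-.3915,.2,72)
a,m=snap('wrist','w5'); b,ms=snap('scene','s2'); u,v=proj(ms,[.624,.235,.03]).astype(int)
c=np.hstack([a[:, :],cv2.resize(b[v-35:v+35,u-20:u+20],(240,420))])
cv2.imwrite('pics/w5c.png',c[:,:,::-1]); print(proj(m,[.4494,-.3914,.125]))
E
```

```text
tool delta mm [0.2 1.7 2.4] tilt [ 0.002  -0.0019] ang y deg 72.02 t 15.05 pos [ 0.4486 -0.3932  0.2024]
yaw row total (tool z down => neg) 0.0003
[278.79120142 224.52822677]
```

View pics/w5c.png

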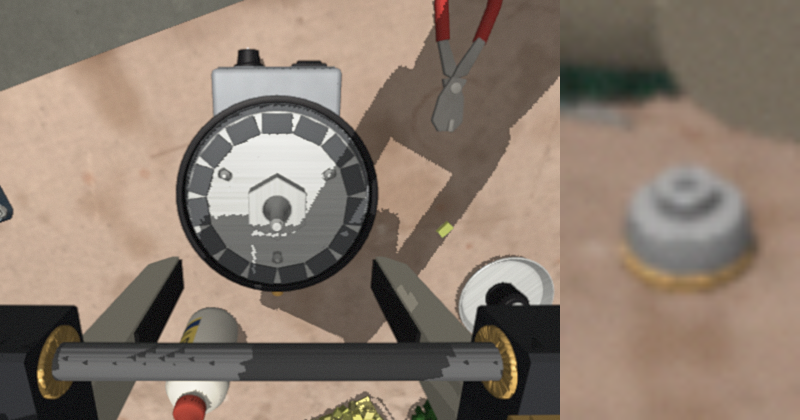

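The flange sits on its stand. The hub view shows the nose at (277,226), the studs at (224,175), (330,174) and (277,257), and the hex flats square to the fingers. I'll grip the grinding lap.

>>> carry_out:
  moves:
    - {"jaw": 0.093, "dx": 0, "dy": 0.001, "dz": 0.045, "yaw": 0}
    - {"jaw": 0.085, "dx": 0, "dy": 0, "dz": 0.045, "yaw": 0}
    - {"jaw": 0.072, "dx": 0, "dy": 0, "dz": 0.03, "yaw": 0}
    - {"jaw": 0.065, "dx": 0, "dy": 0, "dz": 0.008, "yaw": 0}
    - {"jaw": 0.065, "dx": 0, "dy": 0, "dz": 0.004, "yaw": 0}
    - {"jaw": 0.065, "dx": 0, "dy": 0, "dz": 0, "yaw": 0}
  grip_force: 45

```text
t: 15.9
tool_pos: [0.4502, -0.3908, 0.07]
orientation: [0.49, 3.101, -0.002]
force: [0.1, -0.4, -0.7]
opening: 0.065
gripper_force: 0.0
```

>>> carry_out:
  moves:
    - {"jaw": 0.065, "dx": 0, "dy": 0, "dz": 0.003, "yaw": 0}
    - {"jaw": 0.04, "dx": 0, "dy": 0, "dz": 0, "yaw": 0}
    - {"jaw": 0.04, "dx": 0, "dy": 0, "dz": 0, "yaw": 0}
    - {"jaw": 0.04, "dx": 0, "dy": 0, "dz": 0, "yaw": 0}
    - {"jaw": 0.04, "dx": 0, "dy": 0, "dz": 0, "yaw": 0}

```text
t: 16.52
tool_pos: [0.4489, -0.3918, 0.0656]
orientation: [0.492, 3.103, -0.005]
force: [-3.6, -7.4, -2.0]
opening: 0.0458
gripper_force: 45.0
```

```bash
python3 - <<'E'
from h import *
go(.501,.001,.2,72);s=read_state();print(s['force'],s['wrist_torque'],s['opening'],s['tool_pos'])
E
```

```text
tool delta mm [  71.8  389.3 -135.6] tilt [-0.0002 -0.0029] ang y deg 71.99 t 16.525 pos [ 0.4489 -0.3918  0.0656]
yaw row total (tool z down => neg) -0.0002
[-3.59382346 -7.36170424 -2.02358997] [-1.14895936  0.38407673  0.02745936] 0.045839111811314774 [ 0.44886049 -0.39183781  0.06557873]
```

>>> carry_out:
  moves:
    - {"jaw": 0.04, "dx": 0, "dy": 0, "dz": -0.006, "yaw": 0}
    - {"jaw": 0.04, "dx": 0, "dy": 0, "dz": -0.015, "yaw": 0}
    - {"jaw": 0.04, "dx": 0, "dy": 0, "dz": -0.03, "yaw": 0}
    - {"jaw": 0.04, "dx": 0, "dy": 0, "dz": -0.04, "yaw": 0}
    - {"jaw": 0.04, "dx": 0, "dy": 0, "dz": -0.03, "yaw": 0}

```text
t: 17.15
tool_pos: [0.449, -0.3898, 0.1868]
orientation: [-0.491, -3.102, -0.001]
force: [1.1, 0.1, -4.6]
opening: 0.0459
gripper_force: 45.0
```

```bash
python3 - <<'E'
from h import *
go(.501,.001,.2,72);s=read_state();print(s['force'],s['opening'])
E
```

```text
tool delta mm [ 71.2 387.7 -12.9] tilt [-0.0006  0.0008] ang y deg 72.01 t 17.15 pos [ 0.449  -0.3898  0.1868]
yaw row total (tool z down => neg) 0.0003
[ 1.13413469  0.05642153 -4.55609172] 0.04585986294294514
```

>>> carry_out:
  moves:
    - {"jaw": 0.04, "dx": -0.005, "dy": 0.04, "dz": 0, "yaw": 0}
    - {"jaw": 0.04, "dx": -0.005, "dy": 0.05, "dz": 0, "yaw": 0}
    - {"jaw": 0.04, "dx": -0.005, "dy": 0.055, "dz": 0, "yaw": 0}
    - {"jaw": 0.04, "dx": -0.005, "dy": 0.055, "dz": 0, "yaw": 0}
    - {"jaw": 0.04, "dx": -0.005, "dy": 0.055, "dz": 0, "yaw": 0}
    - {"jaw": 0.04, "dx": -0.005, "dy": 0.055, "dz": 0, "yaw": 0}
    - {"jaw": 0.04, "dx": -0.005, "dy": 0.045, "dz": 0, "yaw": 0}
    - {"jaw": 0.04, "dx": -0.004, "dy": 0.032, "dz": 0, "yaw": 0}

```text
t: 18.15
tool_pos: [0.6055, -0.0316, 0.1848]
orientation: [-0.488, -3.101, -0.0]
force: [0.8, -0.6, -6.5]
opening: 0.0455
gripper_force: 45.0
```

>>> carry_out:
  moves:
    - {"jaw": 0.04, "dx": 0, "dy": 0, "dz": 0, "yaw": 0}
    - {"jaw": 0.04, "dx": 0, "dy": 0, "dz": 0, "yaw": 0}

```text
t: 18.4
tool_pos: [0.6051, -0.0342, 0.1851]
orientation: [-0.49, -3.101, 0.001]
force: [-0.4, 0.1, -5.0]
opening: 0.0457
gripper_force: 45.0
```

```bash
python3 - <<'E'
from h import *
im,m=snap('wrist','w6')
go(.501,.001,.2,72); s,R=tool();p=s['tool_pos']
print('stand px',proj(m,[.501,.001,.014]),'bore top px',proj(m,p+R@[0,0,-.0184]))
E
```

```text
tool delta mm [110.1   1.7 -14.5] tilt [-0.0016 -0.0002] ang y deg 71.99 t 18.45 pos [ 0.6051 -0.0347  0.1854]
yaw row total (tool z down => neg) -0.0002
stand px [277.87828421  67.84621045] bore top px [274.3577938  293.71331531]
```

View pics/w6.png

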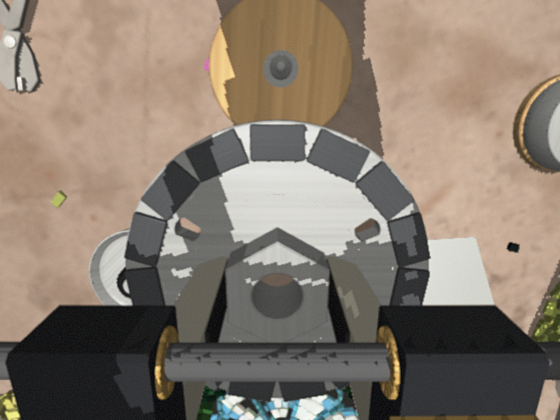

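The view shows the lap bore at (277,295) and the post at (281,68). The lap needs to go about +110 mm in x and +3.5 mm in y.

>>> carry_out:
  moves:
    - {"jaw": 0.04, "dx": 0.04, "dy": 0.0015, "dz": 0, "yaw": 0}
    - {"jaw": 0.04, "dx": 0.045, "dy": 0.002, "dz": 0, "yaw": 0}
    - {"jaw": 0.04, "dx": 0.025, "dy": 0, "dz": 0.03, "yaw": 0}
    - {"jaw": 0.04, "dx": 0, "dy": 0, "dz": 0.05, "yaw": 0}
    - {"jaw": 0.04, "dx": 0, "dy": 0, "dz": 0.04, "yaw": 0}
    - {"jaw": 0.04, "dx": 0, "dy": 0, "dz": 0, "yaw": 0}
    - {"jaw": 0.04, "dx": 0, "dy": 0, "dz": 0, "yaw": 0}

```text
t: 19.32
tool_pos: [0.5033, 0.0026, 0.0679]
orientation: [0.492, 3.101, 0.0]
force: [1.2, -0.5, -4.5]
opening: 0.0459
gripper_force: 45.0
```

```bash
python3 - <<'E'
from h import *
go(.5016,.0027,.0276,72); print(read_state()['force'])
E
```

```text
tool delta mm [ 1.7 -0.4 40.3] tilt [ 0.0018 -0.0003] ang y deg 71.96 t 19.325 pos [0.5033 0.0026 0.0679]
yaw row total (tool z down => neg) -0.0007
[ 1.15046341 -0.51412181 -4.475271  ]
```

>>> carry_out:
  moves:
    - {"jaw": 0.04, "dx": 0.001, "dy": 0, "dz": 0.008, "yaw": 0}
    - {"jaw": 0.04, "dx": 0, "dy": 0, "dz": 0.006, "yaw": 0}
    - {"jaw": 0.04, "dx": 0, "dy": 0, "dz": 0.006, "yaw": 0}
    - {"jaw": 0.04, "dx": 0, "dy": 0, "dz": 0, "yaw": 0}

```text
t: 19.82
tool_pos: [0.5008, 0.0037, 0.0455]
orientation: [-0.49, -3.102, 0.0]
force: [0.6, -0.4, -5.9]
opening: 0.0453
gripper_force: 45.0
```

In over the post without force.

>>> carry_out:
  moves:
    - {"jaw": 0.04, "dx": 0, "dy": 0, "dz": 0.008, "yaw": 0}
    - {"jaw": 0.04, "dx": 0, "dy": 0, "dz": 0.005, "yaw": 0}
    - {"jaw": 0.04, "dx": 0, "dy": 0, "dz": 0.003, "yaw": 0}
    - {"jaw": 0.04, "dx": 0, "dy": 0, "dz": 0.002, "yaw": 0}
    - {"jaw": 0.04, "dx": 0, "dy": 0, "dz": 0.001, "yaw": 0}
    - {"jaw": 0.04, "dx": 0, "dy": 0, "dz": 0, "yaw": 0}

```text
t: 20.58
tool_pos: [0.5016, 0.0036, 0.0275]
orientation: [0.491, 3.103, -0.0]
force: [-1.0, 0.5, -2.2]
opening: 0.0456
gripper_force: 45.0
```

>>> carry_out:
  moves:
    - {"jaw": 0.065, "dx": 0, "dy": 0, "dz": 0, "yaw": 0}
    - {"jaw": 0.065, "dx": 0, "dy": 0, "dz": 0, "yaw": 0}
    - {"jaw": 0.07, "dx": 0, "dy": 0, "dz": -0.03, "yaw": 0}
    - {"jaw": 0.093, "dx": 0, "dy": 0, "dz": -0.06, "yaw": 0}
    - {"jaw": 0.093, "dx": 0, "dy": 0, "dz": -0.06, "yaw": 0}
    - {"jaw": 0.093, "dx": 0.019, "dy": 0.04, "dz": -0.03, "yaw": 0}
    - {"jaw": 0.093, "dx": 0.019, "dy": 0.05, "dz": 0, "yaw": 0}
    - {"jaw": 0.093, "dx": 0.019, "dy": 0.05, "dz": 0, "yaw": 0}

```text
t: 21.58
tool_pos: [0.491, 0.1558, 0.2087]
orientation: [0.492, 3.1, 0.002]
force: [0.4, 0.1, 0.4]
opening: 0.0927
gripper_force: 0.0
```

>>> carry_out:
  moves:
    - {"jaw": 0.093, "dx": 0.019, "dy": 0.05, "dz": 0, "yaw": 0}
    - {"jaw": 0.093, "dx": 0.019, "dy": 0.05, "dz": 0, "yaw": 0}
    - {"jaw": 0.093, "dx": 0.019, "dy": 0.05, "dz": 0, "yaw": 0}
    - {"jaw": 0.093, "dx": 0.019, "dy": 0.05, "dz": 0, "yaw": 0}
    - {"jaw": 0.093, "dx": 0, "dy": 0.007, "dz": 0, "yaw": 0}
    - {"jaw": 0.093, "dx": 0, "dy": 0, "dz": 0, "yaw": 0}

```text
t: 22.32
tool_pos: [0.4821, 0.3748, 0.2071]
orientation: [0.489, 3.103, -0.001]
force: [-0.3, -0.9, 0.6]
opening: 0.0929
gripper_force: 0.0
```

```bash
python3 - <<'E'
from h import *
im,m=snap('wrist','w7')
go(.424,.394,.2,72); b,ms=snap('scene','s3'); u,v=proj(ms,[.502,.003,.03]).astype(int)
cv2.imwrite('pics/w7c.png',np.hstack([im,cv2.resize(b[v-35:v+35,u-20:u+20],(240,420))])[:,:,::-1])
E
```

```text
tool delta mm [61.6  1.   7.2] tilt [ 0.0003 -0.0005] ang y deg 72.01 t 22.375 pos [0.4823 0.374  0.2072]
yaw row total (tool z down => neg) 0.0002
```

View pics/w7c.png

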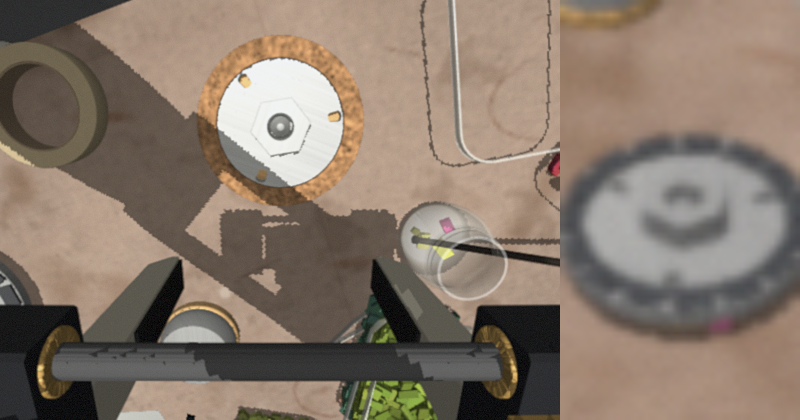

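The grinding lap is flat on its stand. The polishing lap shows its holes at (244,81), (334,117) and (262,174), and the post at (280,126).

```bash
python3 - <<'E'
from h import *
im=cv2.imread('pics/w7.png'); m=camera_model('wrist'); hsv=cv2.cvtColor(im,cv2.COLOR_BGR2HSV)
w=cv2.inRange(hsv,(8,100,60),(30,255,255)); P=[]
for u,v in [(244,81),(334,117),(262,174)]:
    mk=w[v-12:v+12,u-12:u+12]; M=cv2.moments(mk,True); c=(u-12+M['m10']/M['m00'],v-12+M['m01']/M['m00'])
    P.append(plane(m,*c,.026)); print(c,M['m00'])
P=np.array(P); c=P.mean(0); print(c)
for p in P: print(np.linalg.norm((p-c)[:2]),np.degrees(np.arctan2(*(p-c)[1::-1])))
cork=cv2.inRange(hsv,(5,110,60),(22,255,255)); mk=np.zeros_like(cork); cv2.circle(mk,(280,120),95,255,-1); cork&=mk
k=max(cv2.findContours(cv2.morphologyEx(cork,cv2.MORPH_OPEN,np.ones((3,3))),0,1)[0],key=cv2.contourArea); h=cv2.convexHull(k)[:,0]
print(circ(m,h,.026))
go(*c[:2],.2)
E
```

```text
(240.59574468085106, 76.87943262411348) 141.0
(338.3484848484849, 115.67424242424242) 132.0
(258.4742268041237, 178.10309278350516) 97.0
[0.4248923  0.39522655 0.026     ]
0.05374064732867997 -158.48282562147583
0.05449466983230107 80.60954886990683
0.05337757275570772 -39.640776026781694
(array([0.42566676, 0.39570486, 0.07581652]), np.float64(0.00011364455470229966))
tool delta mm [61.3  2.8  7.3] tilt [ 0.0001 -0.0004] ang y deg 71.96 t 22.425 pos [0.4824 0.3736 0.2073]
```

>>> carry_out:
  moves:
    - {"jaw": 0.093, "dx": 0.03, "dy": 0.002, "dz": 0, "yaw": 0}
    - {"jaw": 0.093, "dx": 0.031, "dy": 0.001, "dz": 0, "yaw": 0}
    - {"jaw": 0.093, "dx": 0, "dy": 0, "dz": 0.03, "yaw": 0.123}
    - {"jaw": 0.093, "dx": 0, "dy": 0, "dz": 0.03, "yaw": 0.123}
    - {"jaw": 0.085, "dx": 0, "dy": 0, "dz": 0.03, "yaw": 0.124}
    - {"jaw": 0.075, "dx": 0, "dy": 0, "dz": 0.03, "yaw": 0}
    - {"jaw": 0.07, "dx": 0, "dy": 0, "dz": 0, "yaw": 0}
    - {"jaw": 0.07, "dx": 0, "dy": 0, "dz": 0, "yaw": 0}

```text
t: 23.42
tool_pos: [0.4259, 0.3961, 0.0887]
orientation: [1.054, 2.958, 0.002]
force: [-0.2, 0.9, -0.4]
opening: 0.0699
gripper_force: 0.0
```

```bash
python3 - <<'E'
from h import *
go(.4257,.3957,.0276,50.8)
E
```

```text
tool delta mm [-0.1 -0.5 61.1] tilt [0.0013 0.0009] ang y deg 50.77 t 23.425 pos [0.4259 0.3961 0.0887]
yaw row total (tool z down => neg) -0.0006
```

>>> carry_out:
  moves:
    - {"jaw": 0.07, "dx": 0, "dy": 0, "dz": 0.035, "yaw": 0}
    - {"jaw": 0.07, "dx": 0, "dy": 0, "dz": 0.017, "yaw": 0}
    - {"jaw": 0.065, "dx": 0, "dy": 0, "dz": 0.007, "yaw": 0}
    - {"jaw": 0.065, "dx": 0, "dy": 0, "dz": 0, "yaw": 0}
    - {"jaw": 0.04, "dx": 0, "dy": 0, "dz": 0, "yaw": 0}
    - {"jaw": 0.04, "dx": 0, "dy": 0, "dz": 0, "yaw": 0}
    - {"jaw": 0.04, "dx": 0, "dy": 0, "dz": 0, "yaw": 0}
    - {"jaw": 0.04, "dx": 0, "dy": 0, "dz": 0, "yaw": 0}

```text
t: 24.42
tool_pos: [0.4254, 0.3968, 0.029]
orientation: [1.053, 2.959, 0.002]
force: [-1.2, -0.6, 5.7]
opening: 0.0456
gripper_force: 45.0
```

```bash
python3 - <<'E'
from h import *
go(.4257,.3957,.0276,50.8); print(read_state()['force'],read_state()['opening'],read_state()['wrist_torque'])
E
```

```text
tool delta mm [-0.9 -0.6  1.4] tilt [0.0009 0.0007] ang y deg 50.82 t 24.425 pos [0.4254 0.3968 0.029 ]
yaw row total (tool z down => neg) 0.0004
[-1.18856993 -0.64888274  5.74445226] 0.045609373330388885 [-0.24645967  0.22011603 -0.04896275]
```

>>> carry_out:
  moves:
    - {"jaw": 0.04, "dx": 0, "dy": 0, "dz": -0.01, "yaw": 0}
    - {"jaw": 0.04, "dx": 0, "dy": 0, "dz": -0.03, "yaw": 0}
    - {"jaw": 0.04, "dx": 0, "dy": 0, "dz": -0.05, "yaw": 0}
    - {"jaw": 0.04, "dx": 0, "dy": 0, "dz": -0.05, "yaw": -0.123}
    - {"jaw": 0.04, "dx": 0, "dy": 0, "dz": -0.045, "yaw": -0.123}
    - {"jaw": 0.04, "dx": 0, "dy": 0, "dz": -0.015, "yaw": -0.124}
    - {"jaw": 0.04, "dx": 0, "dy": 0, "dz": 0, "yaw": 0}

```text
t: 25.3
tool_pos: [0.4253, 0.3968, 0.2297]
orientation: [0.492, 3.101, 0.003]
force: [-0.6, -0.3, -4.5]
opening: 0.0454
gripper_force: 45.0
```

```bash
python3 - <<'E'
from h import *
go(.554,-.425,.23,72); print(read_state()['force'],read_state()['opening'])
E
```

```text
tool delta mm [-376.6 -741.7   -1.3] tilt [0.0019 0.0015] ang y deg 71.98 t 25.3 pos [0.4253 0.3968 0.2297]
yaw row total (tool z down => neg) -0.0004
[-0.62049884 -0.32182447 -4.51913554] 0.04544383847926417
```

>>> carry_out:
  moves:
    - {"jaw": 0.04, "dx": -0.02, "dy": -0.04, "dz": 0, "yaw": 0}
    - {"jaw": 0.04, "dx": -0.027, "dy": -0.053, "dz": 0, "yaw": 0}
    - {"jaw": 0.04, "dx": -0.027, "dy": -0.053, "dz": 0, "yaw": 0}
    - {"jaw": 0.04, "dx": -0.027, "dy": -0.053, "dz": 0, "yaw": 0}
    - {"jaw": 0.04, "dx": -0.027, "dy": -0.053, "dz": 0, "yaw": 0}
    - {"jaw": 0.04, "dx": -0.027, "dy": -0.053, "dz": 0, "yaw": 0}
    - {"jaw": 0.04, "dx": -0.027, "dy": -0.053, "dz": 0, "yaw": 0}
    - {"jaw": 0.04, "dx": -0.027, "dy": -0.053, "dz": 0, "yaw": 0}

```text
t: 26.3
tool_pos: [0.4957, -0.0607, 0.2262]
orientation: [-0.496, -3.099, -0.001]
force: [1.1, -0.4, -3.8]
opening: 0.0454
gripper_force: 45.0
```

>>> carry_out:
  moves:
    - {"jaw": 0.04, "dx": -0.027, "dy": -0.053, "dz": 0, "yaw": 0}
    - {"jaw": 0.04, "dx": -0.027, "dy": -0.053, "dz": 0, "yaw": 0}
    - {"jaw": 0.04, "dx": -0.027, "dy": -0.053, "dz": 0, "yaw": 0}
    - {"jaw": 0.04, "dx": -0.027, "dy": -0.053, "dz": 0, "yaw": 0}
    - {"jaw": 0.04, "dx": -0.027, "dy": -0.053, "dz": 0, "yaw": 0}
    - {"jaw": 0.04, "dx": -0.027, "dy": -0.053, "dz": 0, "yaw": 0}
    - {"jaw": 0.04, "dx": -0.005, "dy": -0.013, "dz": 0, "yaw": 0}
    - {"jaw": 0.04, "dx": 0, "dy": 0, "dz": 0, "yaw": 0}

```text
t: 27.3
tool_pos: [0.5525, -0.4254, 0.2255]
orientation: [-0.495, -3.099, -0.004]
force: [0.7, 1.3, -3.8]
opening: 0.0457
gripper_force: 45.0
```

>>> carry_out:
  moves:
    - {"jaw": 0.04, "dx": 0, "dy": 0, "dz": 0, "yaw": 0}
    - {"jaw": 0.04, "dx": 0, "dy": 0, "dz": 0, "yaw": 0}

```text
t: 27.55
tool_pos: [0.554, -0.4238, 0.2287]
orientation: [0.489, 3.103, 0.0]
force: [-0.2, 1.5, -4.0]
opening: 0.046
gripper_force: 45.0
```

```bash
python3 - <<'E'
from h import *
im,m=snap('wrist','w8')
go(.4494,-.3914,.2,72); s,R=tool();p=s['tool_pos']
print('nose',proj(m,[.4494,-.3914,.125]),'hub face',proj(m,[.4494,-.3914,.052]),'bore',proj(m,p+R@[0,0,-.017]))
for a in (102,-18,222):
    print(proj(m,[.4494+.05*np.cos(np.radians(a)),-.3914+.05*np.sin(np.radians(a)),.070]),proj(m,p+R@[0,0,.003]+.05*np.array([np.cos(np.radians(a)),np.sin(np.radians(a)),0])))
E
```

```text
tool delta mm [109.5  -1.1  28.8] tilt [ 0.0006 -0.0003] ang y deg 72.09 t 27.6 pos [ 0.554  -0.424   0.2288]
yaw row total (tool z down => neg) 0.0016
nose [273.95903563  59.37501258] hub face [274.56889705  68.3978299 ] bore [274.89066832 291.8322128 ]
[328.37934742  33.50909828] [364.64252486 225.28819033]
[274.44025846 128.721976  ] [275.03647363 355.83762617]
[220.50697063  33.28295223] [185.5361927  224.97865314]
```

View pics/w8.png

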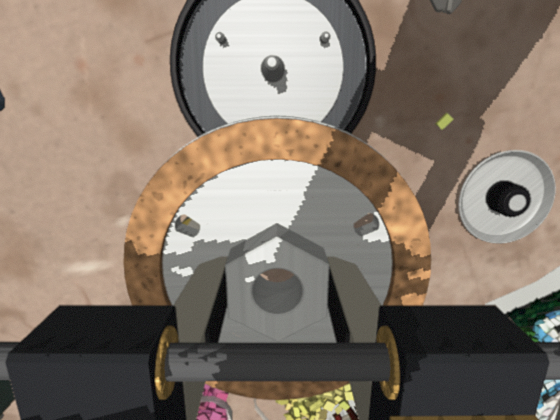

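The view shows the stud tips near (221,38) and (325,38), the spindle at about (273,67), and the held lap's bore at about (278,291). I'll measure these numerically.

```bash
python3 - <<'E'
from h import *
im=cv2.imread('pics/w8.png'); g=cv2.cvtColor(im,cv2.COLOR_BGR2GRAY)
def show(v0,v1,u0,u1,s=1):
    print(v0,u0)
    for v in range(v0,v1,s): print(v,' '.join('%2d'%(x//4) for x in g[v,u0:u1:s]))
show(28,52,212,232); show(28,52,316,336); show(50,98,256,292,2)
# bore
show(264,320,246,310,2)
m=camera_model('wrist')
hsv=cv2.cvtColor(im,cv2.COLOR_BGR2HSV)
for r in (14,20): pass
# hub disc outline: white/dark boundary
pts=[]
for v in range(5,110,3):
    row=g[v,160:390].astype(int); 
    b=np.where(row>150)[0]
    if len(b): pts+= [(160+b[0],v),(160+b[-1],v)]
print(pts[:3],circ(m,pts,.052),circ(m,pts,.052,.061))
E
```

```text
28 212
28 37 52 58 59 58 58 58 58 58 58 58 58 58 58 58 58 58 58 58 59
29 46 57 59 58 58 58 58 58 58 58 58 58 58 58 58 58 58 58 58 58
30 54 58 59 58 58 58 58 58 58 58 58 58 58 58 58 58 58 58 58 58
31 58 59 59 59 58 58 55 52 53 57 59 59 59 59 58 59 58 59 58 59
32 59 59 59 58 55 47 40 38 38 46 54 58 59 58 58 58 58 58 58 58
33 59 59 58 55 46 40 41 39 34 34 41 51 57 59 59 59 59 59 59 59
34 59 59 58 49 39 47 55 52 40 32 31 38 51 59 59 59 59 59 59 59
35 60 59 56 42 40 53 60 59 48 31 26 30 44 58 60 60 60 60 59 60
36 60 59 56 40 37 49 59 57 44 28 24 26 35 49 59 60 60 60 59 59
37 59 59 55 38 30 39 47 45 32 23 24 25 24 34 51 59 59 59 59 58
38 59 59 56 42 28 26 28 27 22 22 23 22 18 24 41 56 59 59 59 58
39 59 59 57 48 33 23 21 21 20 22 23 19 14 16 30 49 59 59 59 59
40 59 59 59 56 44 31 23 21 21 21 20 17 14 14 26 47 59 59 59 59
41 58 58 59 58 55 44 29 20 19 19 16 14 14 17 25 42 57 59 58 58
42 58 58 58 58 58 55 40 24 15 14 15 14 15 19 24 33 48 58 58 58
43 57 57 57 58 58 58 53 37 20 15 15 17 20 23 25 29 45 58 59 58
44 57 58 57 58 58 58 58 49 29 21 24 24 26 26 25 27 40 55 58 58
45 58 58 58 58 58 59 5
[... 5634 characters left out ...]
33 32 33 33 31 31 26 23 22 23 22 23 23 23 22 23 23 23 23 26 31 32 34 33 33 33 33 32 32
312 33 33 34 32 33 33 32 33 33 32 30 27 24 24 22 22 23 23 24 25 29 31 31 31 33 34 33 33 33 32 32 32
314 32 33 33 32 32 33 33 32 33 33 32 32 32 31 31 31 30 31 31 32 32 32 32 32 33 33 32 33 32 32 32 33
316 32 33 33 32 33 33 33 33 33 33 32 32 33 31 32 32 33 33 33 33 32 33 32 32 33 33 33 33 32 32 32 32
318 33 33 33 33 32 33 32 33 33 33 31 32 33 32 32 33 33 32 33 33 33 33 32 32 33 33 33 33 33 32 32 33
[(np.int64(160), 5), (np.int64(312), 5), (np.int64(160), 8)] (array([ 0.44648515, -0.41385314,  0.08000668]), np.float64(0.002619070970198103)) (array([ 0.43134823, -0.41239458]), np.float64(0.018709429221121565))
```

>>> carry_out:
  moves:
    - {"jaw": 0.04, "dx": 0.03, "dy": -0.002, "dz": 0, "yaw": 0}
    - {"jaw": 0.04, "dx": 0.045, "dy": -0.002, "dz": 0, "yaw": 0}
    - {"jaw": 0.04, "dx": 0.033, "dy": 0, "dz": 0, "yaw": 0}
    - {"jaw": 0.04, "dx": 0, "dy": 0, "dz": 0.04, "yaw": 0}
    - {"jaw": 0.04, "dx": 0, "dy": 0, "dz": 0.04, "yaw": 0}
    - {"jaw": 0.04, "dx": 0, "dy": 0, "dz": 0, "yaw": 0}
    - {"jaw": 0.04, "dx": 0, "dy": 0, "dz": 0, "yaw": 0}

```text
t: 28.48
tool_pos: [0.4503, -0.3961, 0.1502]
orientation: [0.49, 3.101, -0.002]
force: [0.4, -0.5, -4.1]
opening: 0.0455
gripper_force: 45.0
```

```bash
python3 - <<'E'
from h import *
go(.4505,-.3942,.067,72); print(read_state()['force'])
E
```

```text
tool delta mm [ 0.6  2.  83.2] tilt [ 0.0014 -0.0015] ang y deg 72.05 t 28.475 pos [ 0.4503 -0.3961  0.1502]
yaw row total (tool z down => neg) 0.0009
[ 0.3826872  -0.49787148 -4.0878701 ]
```

>>> carry_out:
  moves:
    - {"jaw": 0.04, "dx": 0, "dy": 0.0015, "dz": 0.015, "yaw": 0}
    - {"jaw": 0.04, "dx": 0, "dy": 0, "dz": 0.015, "yaw": 0}
    - {"jaw": 0.04, "dx": 0, "dy": 0, "dz": 0.012, "yaw": 0}
    - {"jaw": 0.04, "dx": 0, "dy": 0, "dz": 0, "yaw": 0}
    - {"jaw": 0.04, "dx": 0, "dy": 0, "dz": 0, "yaw": 0}

```text
t: 29.1
tool_pos: [0.4501, -0.3946, 0.1063]
orientation: [0.491, 3.103, -0.0]
force: [-0.3, 1.1, -4.2]
opening: 0.0456
gripper_force: 45.0
```

```bash
python3 - <<'E'
from h import *
go(.4505,-.3942,.067,72); print(read_state()['force'])
im,m=snap('wrist','w9'); g=cv2.cvtColor(im,cv2.COLOR_RGB2GRAY)
for v in range(240,330,3): print(v,' '.join('%2d'%(x//4) for x in g[v,242:312:2]))
print(proj(m,[.4505,-.3942,.124]))
E
```

```text
tool delta mm [-0.3  0.5 39.3] tilt [ 0. -0.] ang y deg 72.02 t 29.1 pos [ 0.4501 -0.3946  0.1063]
yaw row total (tool z down => neg) 0.0003
[-0.32002765  1.14668029 -4.18387363]
240 44 35 30 29 29 29 30 28 29 30 30 29 29 34 48 56 58 59 59 57 52 41 27 25 27 27 27 27 27 27 25 23 23 24 29
243 22 23 29 29 29 29 28 29 30 28 30 45 55 57 58 59 59 59 59 59 60 59 57 51 38 25 25 27 26 23 23 23 24 23 23
246 22 26 29 29 28 29 29 31 42 54 58 58 59 59 59 58 59 59 59 59 60 60 60 59 57 55 48 34 24 23 22 23 23 23 23
249 22 29 29 28 29 36 51 56 59 60 60 59 59 59 59 59 59 59 59 59 60 60 60 59 59 59 59 58 57 40 24 24 23 24 23
252 24 23 32 50 57 58 60 59 59 60 60 59 59 59 59 59 59 60 60 59 60 60 60 59 59 59 60 51 33 33 32 32 28 24 22
255 24 34 58 59 60 60 60 59 59 60 60 59 59 59 59 59 59 59 60 59 60 60 60 59 59 59 59 58 35 33 34 33 33 31 30
258 54 58 60 60 60 59 60 59 59 60 60 59 59 59 59 59 59 59 59 59 60 60 60 59 59 59 35 33 34 34 34 33 33 34 33
261 40 59 53 43 37 54 61 60 59 60 53 41 52 59 60 60 59 58 44 56 60 60 60 60 59 52 38 34 34 33 33 33 33 33 33
264 32 32 34 34 34 34 43 34 33 33 33 33 34 42 37 
[... 1676 characters left out ...]
 34 33 33 33 34 33
312 32 32 33 34 34 34 34 34 34 34 34 33 31 28 25 24 23 23 24 24 24 26 29 32 32 33 34 34 34 34 33 33 33 33 34
315 32 32 34 34 34 34 34 34 33 34 34 34 33 33 32 33 32 33 34 33 33 33 34 33 33 33 34 34 33 34 33 33 33 34 33
318 33 33 33 34 34 34 34 34 33 34 34 34 33 33 34 34 33 33 34 34 33 34 34 34 33 33 34 34 34 34 34 33 33 34 33
321 33 32 33 34 34 34 34 34 34 34 34 35 33 33 33 33 33 34 34 34 33 33 34 34 33 33 34 34 34 34 34 34 33 33 34
324 31 31 33 33 34 34 33 34 34 34 34 34 33 33 33 32 33 34 34 33 34 34 34 34 33 33 34 34 34 34 34 33 34 32 31
327 33 33 32 31 32 34 34 34 33 34 34 33 33 33 33 33 33 33 33 34 34 34 34 33 33 33 34 34 34 33 34 32 31 32 33
[276.46360417 292.81950957]
```

The nose tip (278,293) is inside the bore (277,291). It needs dx −0.9 mm and dy +0.5 mm, then it can go down.

>>> carry_out:
  moves:
    - {"jaw": 0.04, "dx": -0.001, "dy": 0.0005, "dz": 0.005, "yaw": 0}
    - {"jaw": 0.04, "dx": 0, "dy": 0, "dz": 0.005, "yaw": 0}
    - {"jaw": 0.04, "dx": 0, "dy": 0, "dz": 0.005, "yaw": 0}
    - {"jaw": 0.04, "dx": 0, "dy": 0, "dz": 0.002, "yaw": 0}
    - {"jaw": 0.04, "dx": 0, "dy": 0, "dz": 0, "yaw": 0}

```text
t: 29.78
tool_pos: [0.4509, -0.3941, 0.0889]
orientation: [-0.491, -3.103, -0.001]
force: [0.8, -0.3, -3.2]
opening: 0.0456
gripper_force: 45.0
```

>>> carry_out:
  moves:
    - {"jaw": 0.04, "dx": 0, "dy": 0, "dz": 0.004, "yaw": 0}
    - {"jaw": 0.04, "dx": 0, "dy": 0, "dz": 0.004, "yaw": 0}
    - {"jaw": 0.04, "dx": 0, "dy": 0, "dz": 0.002, "yaw": 0}
    - {"jaw": 0.04, "dx": 0, "dy": 0, "dz": 0, "yaw": 0}

```text
t: 30.28
tool_pos: [0.4509, -0.3941, 0.0789]
orientation: [-0.491, -3.103, -0.0]
force: [0.8, -0.4, -3.5]
opening: 0.0454
gripper_force: 45.0
```

>>> carry_out:
  moves:
    - {"jaw": 0.04, "dx": 0, "dy": 0, "dz": 0.005, "yaw": 0}
    - {"jaw": 0.04, "dx": 0, "dy": 0, "dz": 0.004, "yaw": 0}
    - {"jaw": 0.04, "dx": 0, "dy": 0, "dz": 0.002, "yaw": 0}
    - {"jaw": 0.04, "dx": 0, "dy": 0, "dz": 0.001, "yaw": 0}
    - {"jaw": 0.04, "dx": 0, "dy": 0, "dz": 0.001, "yaw": 0}
    - {"jaw": 0.04, "dx": 0, "dy": 0, "dz": 0, "yaw": 0}

```text
t: 31.02
tool_pos: [0.4513, -0.3945, 0.067]
orientation: [0.491, 3.102, -0.001]
force: [-3.7, 1.9, 3.3]
opening: 0.0455
gripper_force: 45.0
```

>>> carry_out:
  moves:
    - {"jaw": 0.065, "dx": 0, "dy": 0, "dz": 0, "yaw": 0}
    - {"jaw": 0.065, "dx": 0, "dy": 0, "dz": 0, "yaw": 0}
    - {"jaw": 0.07, "dx": 0, "dy": 0, "dz": -0.02, "yaw": 0}
    - {"jaw": 0.085, "dx": 0, "dy": 0, "dz": -0.05, "yaw": 0}
    - {"jaw": 0.085, "dx": 0, "dy": 0, "dz": -0.06, "yaw": 0}
    - {"jaw": 0.085, "dx": 0, "dy": 0, "dz": -0.03, "yaw": 0}
    - {"jaw": 0.085, "dx": 0, "dy": 0, "dz": 0, "yaw": 0}
    - {"jaw": 0.085, "dx": 0, "dy": 0, "dz": 0, "yaw": 0}

```text
t: 32.02
tool_pos: [0.4508, -0.394, 0.2257]
orientation: [-0.491, -3.103, -0.001]
force: [-0.3, 0.8, 0.2]
opening: 0.0849
gripper_force: 0.0
```

```bash
python3 - <<'E'
from h import *
a,m=snap('wrist','w10'); b,ms=snap('scene','s4')
cv2.imwrite('pics/fin.png',np.hstack([cv2.resize(a,(400,300)),cv2.resize(b[130:340,150:430],(400,300))])[:,:,::-1])
E
```

```text
(no output)
```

View pics/fin.png

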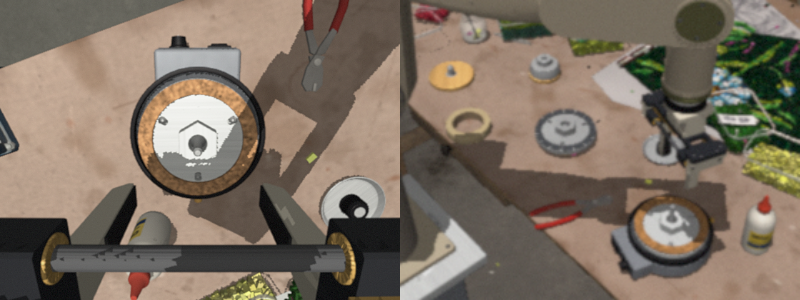

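The view shows the polishing lap flat on the hub with the studs through its three holes. The other pieces are seated, the glue and tape are where they were, and the gripper is clear.

```bash
python3 -c "
from plant import *
print(close_job())"
```

```text
the job is handed in; nothing more can be done
None
```

I handed the job in at about 32 s of the 125 s. By the last camera views and the seating heights, the cap stands in the dish, the flange and grinding lap are down on their stands, and the polishing lap lies flat on the hub with the studs through its holes; the job gave no verdict back.

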